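# Fit up two plates for a butt weld against tacked stops

## Robot

A 6-joint arm with a two-finger parallel gripper is mounted at the origin on the work surface. World frame = base frame: x ahead of the robot, y to its left, z up, the work surface at z = 0. Lengths are in m, angles in rad, forces in N, time in s.
With the tool pointing down it reaches from about 0.275 to 0.825 m from the base axis. Payload 4.9 kg.
Tool frame: the origin (TCP) lies midway between the tips of the shut fingers; the grasp point (between the pads) lies 19 mm behind it (bot.grip_depth is the distance from the TCP to the grasp point, in m); z points along the fingers, y is the line along which they close (so a half turn about z gives the same grasp; the last joint's range is limited). The gripper opens to 85 mm and grips with 20 to 120 N. Pads are 22 mm wide; open, the fingers measure 114 mm over their backs; the gripper's body (76 mm by 85 mm) begins 54 mm behind the grasp point. The pads swing forward as they close: fully open they stand 13 mm farther back than shut.
Start: joints at [1.03, 0.326, -0.193, 1.052, 0, 1.437], TCP at [0.218, 0.505, 0.231] pointing down, gripper open.
Joint ranges: [-2.65, 2.65], [-0.97, 1.79], [-1.3, 1.35], [-1.93, 2.1], [-1.47, 1.37], [-3.14, 3.14]. Speed limits (rad/s): [2.57, 2.57, 3.14, 3.14, 3.14, 3.14].

## Interface

Orientations are given as a unit quaternion [w, x, y, z].
In Python, from cell import bot gives the robot as it stands. Calls block until the motion is done:
- bot.move_pose(position, orientation): joint-space move of the TCP to a pose.
- bot.move_linear(position, speed=0.15, rotation=None, until_force=None): straight line of the TCP; rotation=None keeps the orientation; speed is the mean speed in m/s. With until_force (N) it stops when the force on the tool has changed by that much, and returns True; else False.
- bot.goto_joints(angles): joint-space move.
- bot.set_gripper(opening, grasp_force=None): opening from 0.0 (shut) to 1.0 (fully open); grasp_force is the grip in N (None keeps the last); returns when the fingers have stopped.
- bot.wait(seconds).
- bot.solve_ik(position, orientation): joint angles nearest the present ones, or None.
- bot.camera(name): name is "side" or "top" or "wrist"; returns the picture (420x560x3 uint8, red, green, blue); there is no depth.
- bot.calibration(name): a dict with "mtx" (3x3 intrinsics, pixels), "k1" (the pictures are not rectified: a ray, as slopes to the right and down, at radius r is drawn at 1 + k1 r^2 times it, then the intrinsics apply), "extrinsics" (4x4, takes a point from world to camera coordinates); the wrist camera has in their place "hand_eye" (4x4, takes a point from camera to tool coordinates, whose origin is the TCP and whose axes are the flange's). Camera axes: x right, y down, z forward; pixel columns grow to the right and rows downward; lengths in m; the calibration is good to about 2 mm. A picture is of the moment at which its call begins: read the wrist's pose just before it. calibration takes no time and is no camera call.
A pose or a line that the arm cannot do raises bot.PlanningError and nothing moves.
- bot.close_job(): hands the job in; it is judged then, once.
Trained networks look in the newest picture that a camera, given by its name, has taken for a name from the list of things; names that differ only in an ending like _2 or _b are one class to them, and where a whole thing is asked for, a point or a joint stands for the part that bears it (a point fixed in the world has none). Each returns a list of dicts, best first, with "confidence" (0 to 1); they miss things now and then, are a little off and sometimes report something else, mostly with a low value. They report only what shows in the picture. A call takes as long as a camera call. They do not tell look-alikes from the thing itself.
- bot.search_frame(camera, thing): "bbox" ([left, top, width, height] in pixels, round what is visible of it).
Readings, each from a call of its own:
- bot.read_clock(): time.
- bot.read_joint_positions(): joint angles.
- bot.read_joint_vel(): joint speeds.
- bot.read_joint_efforts(): joint torques, N m.
- bot.read_position(): TCP position.
- bot.read_tool_rot(): TCP orientation.
- bot.read_ft_force(): force on the tool from outside, world axes, zero at the start.
- bot.read_moment(): the same for the moment, N m.
- bot.read_gripper_width(): opening from 0.0 (shut) to 1.0 (fully open).
- bot.read_finger_force(): force on a finger pad.
Only numpy, scipy, OpenCV 4.12 (cv2) and the standard library are available. Lean on these libraries where they do the work, as an engineer would, in place of code of your own. Each camera call takes 0.05 s, during which the arm holds its last target. There are 200 camera calls.

## Task

Fit up the two loose steel plates for butt welding by pushing them along the bench with the fingers: both must lie flat against the long angle-iron fence, the drilled plate up against the short end stop, and the plain plate butted tight, edge to edge, against the drilled one. Only push, do not pick up, lift or tip the plates, leave the grinder, hammer, spray can and welding magnet where they lie, and finish with the hand clear of everything.

Things in the scene. Friction and masses are not known exactly. Their poses are not given: they have to be found in the camera images.
- stops: Fixed on the bench: two dark lengths of 30 x 30 x 4 mm steel angle, 30 mm high, tacked down as a corner. Origin: on the bench (z = 0) where the two upright stop faces would meet. Plates belong at its -x, -y side: the long fence's face is the plane x = 0, the short end stop's face the plane y = 0. Feet 4 mm thick run 30 mm outwards (+x, +y). z up, yaw -0.15 to 0.25 rad.
- fence_mid (a point): Point on the long fence's face, on the bench, midway along its 305 mm length (which runs from y = -20 to -325 mm in the stops' frame).
- end_mid (a point): Point on the short end stop's face, on the bench, midway along its 78 mm length (from x = -12 to -90 mm in the stops' frame).
- drilled_plate: Loose steel plate, four 14 mm holes near its corners, 90 (x) by 130 (y) by 10 mm thick, 0.7 to 1 kg (slides at 3 to 7 N), on the robot's side of the fence, nearer the end stop. Origin: centre of underside, z up. Starts 40 to 80 mm off the fence, 30 to 60 mm off the end stop, turned up to 0.25 rad. Belongs with a 130 mm edge on the fence and a 90 mm edge on the end stop.
- plain_plate: Loose steel plate without holes, 90 (x) by 100 (y) by 10 mm thick, 0.55 to 0.8 kg (slides at 2.5 to 6 N), flat on the bench beyond the drilled plate (farther from the end stop), turned up to 0.25 rad. Origin: centre of underside, z up. Belongs with a 100 mm edge on the fence and a 90 mm edge against the drilled plate.
- grinder: Yellow and black angle grinder, 330 mm long, 80 mm high, lying disc up at the left of the bench, to be left alone. Origin: on the bench under its motor housing; x towards the disc, side handle to +y (reaching 145 mm).
- hammer: Hammer lying at the right of the bench, about 250 mm long, to be left alone. Origin: underside, near its middle; x towards the head.
- spray_can: Upright bare-metal spray can, 58 mm diameter, 170 mm high, behind the end stop at the left, to be left alone. Origin: centre of its base.
- magnet: Flat open triangle of steel bars, 100 mm sides, 16 mm high (welding magnet), lying behind the fence, to be left alone. Origin: on the bench near its middle.
Not all that is in view belongs to the job. Leave any turquoise look-alike of the plain_plate alone.

How it is judged:
At the end, for the whole second after the job is handed in: Both plates lie flat and still on the bench, each within 3 mm of touching the fence and within 0.03 rad of square to it; the drilled plate is within 3 mm of touching the end stop; the plain plate is within 3 mm of touching the drilled plate, on its side away from the end stop (x of drilled_plate in the frame of stops between -0.048 and -0.042 m and y of drilled_plate in the frame of stops between -0.068 and -0.062 m and angle between the x axis of each of drilled_plate, plain_plate and the x axis of stops, either way round below 0.03 rad and x of plain_plate in the frame of stops between -0.048 and -0.042 m and y of plain_plate in the frame of stops below -0.17 m and horizontal distance between plain_plate and drilled_plate below 0.118 m and height (world z) of each of drilled_plate, plain_plate below 0.003 m and angle between each of drilled_plate, plain_plate's own z axis and vertical below 0.03 rad and linear speed of each of drilled_plate, plain_plate below 0.01 m/s).
It fails at once if the drilled plate is lifted or tipped off the bench (height (world z) of drilled_plate above 0.012 m or angle between drilled_plate's own z axis and vertical above 0.15 rad).
It fails at once if the plain plate is lifted or tipped off the bench (height (world z) of plain_plate above 0.012 m or angle between plain_plate's own z axis and vertical above 0.15 rad).
It fails at once if the grinder, hammer, spray can or welding magnet is moved more than 20 mm (distance of any of grinder, hammer, spray_can, magnet from where it was at the start of the episode above 0.02 m).
It also fails if it takes over 64 s, if anything falls off the work surface, if the arm or the gripper's body presses on something with over 40 N, if the wrist force passes 120 N, or if a joint passes its speed limit or range.

## Working session

There is one attempt and no reset: what is moved stays moved. The work goes in short steps, each a Python script; the robot and the scene stay as the last script left them, time stands still between calls to the robot, and variables do not carry over. Pictures are saved under pics/ and viewed, at most 10 in all, crops included, and the job is handed in when it is done.

```bash
mkdir -p pics; ls; python3 - <<'E'
from cell import bot
import cv2,numpy as np
for c in ["top","side"]:
    im=bot.camera(c); cv2.imwrite(f"pics/{c}0.png",im[:,:,::-1])
    k=bot.calibration(c); print(c,np.round(k["mtx"],1).tolist(),k["k1"],np.round(k["extrinsics"],4).tolist())
    for t in ["stops","drilled_plate","plain_plate","grinder","hammer","spray_can","magnet"]:
        print(t,[(np.round(d["bbox"]).tolist(),round(d["confidence"],2)) for d in bot.search_frame(c,t)[:3]])
print(bot.read_clock(),np.round(bot.calibration("wrist")["hand_eye"],3).tolist(),bot.read_tool_rot())
E
```

```text
pics
top [[528.6, 0.0, 276.5], [0.0, 528.6, 210.9], [0.0, 0.0, 1.0]] 0.032285220243474744 [[-0.0278, -0.9996, 0.0097, -0.031], [-0.995, 0.0267, -0.0967, 0.5404], [0.0964, -0.0123, -0.9953, 1.4034], [0.0, 0.0, 0.0, 1.0]]
stops [([197.0, 160.0, 132.0, 45.0], 0.62)]
drilled_plate [([219.0, 196.0, 52.0, 39.0], 0.9)]
plain_plate [([285.0, 202.0, 44.0, 32.0], 0.83), ([337.0, 226.0, 45.0, 45.0], 0.75), ([361.0, 295.0, 44.0, 46.0], 0.65)]
grinder [([73.0, 227.0, 114.0, 102.0], 0.98)]
hammer [([406.0, 168.0, 44.0, 96.0], 0.93)]
spray_can [([154.0, 152.0, 32.0, 26.0], 0.94)]
magnet [([223.0, 121.0, 44.0, 38.0], 0.56)]
side [[539.6, 0.0, 280.8], [0.0, 539.6, 205.9], [0.0, 0.0, 1.0]] -0.19202587182574057 [[0.8671, -0.4978, 0.0186, -0.4746], [-0.235, -0.4416, -0.8659, 0.1426], [0.4392, 0.7465, -0.4999, 1.0546], [0.0, 0.0, 0.0, 1.0]]
stops [([257.0, 170.0, 113.0, 72.0], 0.57)]
drilled_plate [([242.0, 189.0, 57.0, 30.0], 0.97), ([255.0, 171.0, 113.0, 66.0], 0.33)]
plain_plate [([191.0, 310.0, 71.0, 56.0], 0.92), ([380.0, 204.0, 43.0, 33.0], 0.85), ([272.0, 223.0, 56.0, 36.0], 0.84)]
grinder [([127.0, 128.0, 78.0, 74.0], 0.6)]
hammer [([345.0, 283.0, 113.0, 90.0], 0.88)]
spray_can [([263.0, 104.0, 22.0, 65.0], 0.97), ([344.0, 284.0, 117.0, 88.0], 0.74), ([128.0, 126.0, 78.0, 75.0], 0.44)]
magnet []
0.8 [[-0.001, -0.952, -0.306, 0.078], [1.0, -0.001, -0.0, -0.0], [-0.0, -0.306, 0.952, -0.142], [0.0, 0.0, 0.0, 1.0]] [-2.39518625e-05  2.02022837e-01  9.79380811e-01 -3.25103680e-06]
```

```bash
python3 - <<'E'
import cv2
im=cv2.imread("pics/top0.png")[110:350,60:460]
cv2.imwrite("pics/top0c.png",cv2.resize(im,(800,480),interpolation=cv2.INTER_CUBIC))
E
```

```text
(no output)
```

View pics/top0c.png

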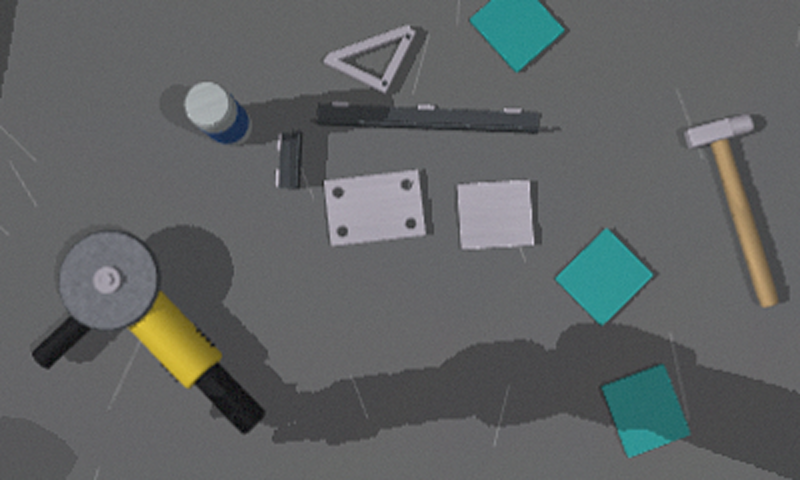

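The top view shows the fence at about crop px (317-540, 105-130), the end stop at (290,160), the drilled plate at (375,207) and the plain plate at (496,214). The turquoise look-alikes and the tools are clear of the working area. Next I'll take a close wrist view.

```bash
cat > h.py <<'E'
from cell import bot
import cv2,numpy as np
from scipy.spatial.transform import Rotation as R
def cam(c,im=True):
    """picture, and unprojection function (pixels,z)->world xy"""
    k=bot.calibration(c)
    if c=="wrist":
        T=np.eye(4); T[:3,3]=bot.read_position(); q=bot.read_tool_rot(); T[:3,:3]=R.from_quat(np.roll(q,-1)).as_matrix()
        W=T@k["hand_eye"]
    else: W=np.linalg.inv(k["extrinsics"])
    pic=bot.camera(c)[:,:,::-1].copy() if im else None
    f=k["mtx"]
    def un(px,z):
        s=(np.atleast_2d(px)-[f[0,2],f[1,2]])/[f[0,0],f[1,1]]
        u=s.copy()
        for _ in range(10): u=s/(1+k["k1"]*(u**2).sum(1,keepdims=True))
        d=np.c_[u,np.ones(len(u))]@W[:3,:3].T
        return (W[:3,3]+d*((z-W[2,3])/d[:,2:]))[:,:2]
    return pic,un
def quat(yaw): # tool down, tool x at angle yaw in world
    return np.roll((R.from_euler("z",yaw)*R.from_quat([1,0,0,0])).as_quat(),1)
def plates(pic,un,lo=120,z=.01):
    hsv=cv2.cvtColor(pic,cv2.COLOR_BGR2HSV)
    m=((hsv[:,:,1]<45)&(hsv[:,:,2]>lo)).astype(np.uint8)
    out=[]
    for c in cv2.findContours(m,cv2.RETR_EXTERNAL,cv2.CHAIN_APPROX_NONE)[0]:
        if cv2.contourArea(c)<800: continue
        (x,y),(w,h),a=cv2.minAreaRect((un(c[:,0,:].astype(float),z)*1000).astype(np.float32))
        out.append([round(v,1) for v in (x,y,w,h,a)])
    return out
E
python3 - <<'E'
from h import *
pic,un=cam("top")
print(plates(pic,un))
P=lambda *p:np.array(p)/2+[60,110]
c=un(P((318,122),(555,130),(375,207),(496,214),(302,133),(300,187)),0); print(c.round(3).tolist())
for yaw in (0,np.pi):
    p=[0.46,-0.03,0.33]; print(yaw,bot.solve_ik(p,quat(yaw)),bot.solve_ik([.45,0,.0],quat(yaw)),bot.solve_ik([.5,-.25,.0],quat(yaw+np.pi/2)))
E
```

```text
[[448.2, 397.1, 123.9, 122.5, 16.1], [519.4, -129.4, 97.3, 99.5, 2.0], [536.0, 35.3, 93.5, 130.4, 5.1], [994.3, -64.5, 220.0, 1546.9, 0.0]]
[[0.657, 0.11], [0.637, -0.218], [0.537, 0.034], [0.523, -0.132], [0.642, 0.133], [0.567, 0.137]]
0 [-0.22547222  0.10845379 -0.21950618  1.24283635  0.          2.91612044] [-0.16429367  0.4600083  -0.72110977  0.38967825  0.          2.97729898] [-0.59569066  0.59895094 -0.43230831  0.53953707  0.          0.97510567]
3.141592653589793 [-0.22547222  0.10845379 -0.21950618  1.24283635  0.         -0.22547222] [-0.16429367  0.4600083  -0.72110977  0.38967825  0.         -0.16429367] [-0.59569066  0.59895094 -0.43230831  0.53953707  0.         -2.16648699]
```

```bash
python3 - <<'E'
from h import *
bot.move_pose([.50,-.05,.33],quat(np.pi))
pic,un=cam("wrist"); cv2.imwrite("pics/w1.png",pic)
print(plates(pic,un),bot.read_clock())
print(un([[0,0],[559,0],[0,419],[559,419]],0).round(3).tolist())
k=bot.calibration("wrist");print(k["mtx"],k["k1"])
E
```

```text
[[979.0, 308.9, 104.3, 90.2, 86.3], [978.7, -407.4, 90.1, 104.8, 3.7], [737.8, 235.4, 197.8, 53.8, 46.0], [710.7, 374.7, 368.7, 112.7, 16.6], [586.6, -156.8, 814.9, 669.3, 83.3]] 3.15
[[0.27, -0.443], [0.271, 0.328], [1.06, -0.678], [1.058, 0.554]]
[[317.48658581   0.         284.62802583]
 [  0.         317.48658581 209.11603812]
 [  0.           0.           1.        ]] -0.05498435479573436
```

View pics/w1.png

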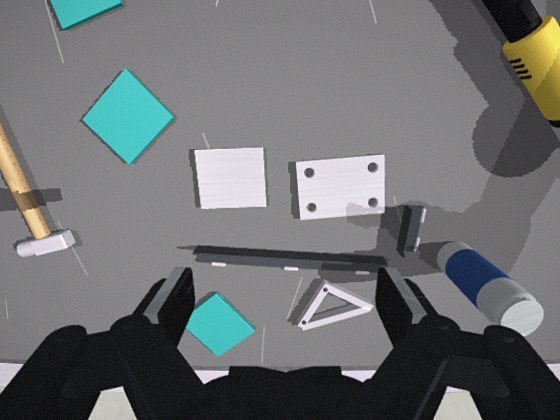

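The wrist view is upside down, with world +y to the right. The plain plate is at (230,178), the drilled plate at (340,187), the fence face runs from about (195,247) to (387,258), and the end stop is at about (402,205-250).

```bash
python3 - <<'E'
from h import *
pic=cv2.imread("pics/w1.png"); _,un=cam("wrist",False)
print([p for p in plates(pic,un,180) if p[2]<140])
a=un([[195,247],[387,258],[404,205],[399,249]],0)
b=un([[195,252],[387,263]],0.03)
print(a.round(3).tolist(),b.round(3).tolist())
d=a[1]-a[0];print("yaw",np.arctan2(-d[0],d[1]),np.linalg.norm(d))
cv2.imwrite("pics/w1c.png",cv2.resize(pic[130:290,170:440],(800,474),interpolation=cv2.INTER_CUBIC))
E
```

```text
[[980.1, 309.3, 103.6, 87.6, 86.3], [980.0, -406.7, 87.6, 101.2, 3.7], [770.9, 382.4, 77.4, 72.6, 57.5], [764.8, 36.7, 96.2, 101.0, 62.0], [536.4, 35.1, 90.7, 129.9, 5.1], [522.4, -129.6, 89.8, 100.5, 2.1]]
[[0.638, -0.196], [0.658, 0.12], [0.566, 0.138], [0.642, 0.138]] [[0.633, -0.187], [0.652, 0.11]]
yaw -0.06299912886857459 0.31659451675775363
```

View pics/w1c.png

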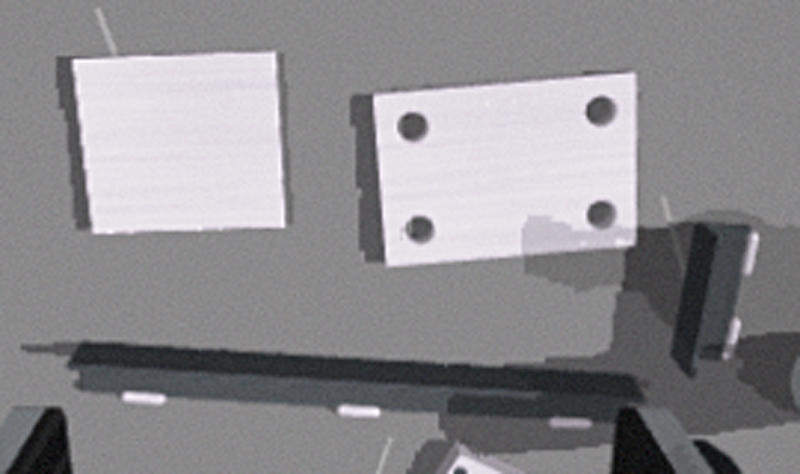

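```bash
cat >> h.py <<'E'
YAW=-.063; O=np.array([.659,.137]); M=np.array([[np.cos(YAW),-np.sin(YAW)],[np.sin(YAW),np.cos(YAW)]])
W=lambda sx,sy,z:np.r_[O+M@[sx,sy],z]
S=lambda p:(np.asarray(p)[:2]-O)@M
def push(a,b,rel,opening,force,speed=.06):
    """stops-frame push from a to b, tool x at angle rel to the stops' x"""
    bot.set_gripper(opening)
    bot.move_pose(W(*a,.07),quat(YAW+rel))
    bot.move_linear(W(*a,.012),speed=.15)
    t=bot.move_linear(W(*a,-.02),speed=.03,until_force=4)
    z=bot.read_position()[2]; bot.move_linear(W(*a,z+.004),speed=.05)
    f0=bot.read_ft_force()
    hit=bot.move_linear(W(*b,z+.004),speed=speed,until_force=force)
    p=bot.read_position(); print("bench",t,round(z,4),"hit",hit,S(p).round(4),(bot.read_ft_force()-f0).round(1),bot.read_clock())
    back=np.array(a)-b; back=back/np.linalg.norm(back)*.02
    q=S(p)+back; bot.move_linear(W(*q,z+.004),speed=.1); bot.move_linear(W(*q,.08),speed=.2)
E
python3 - <<'E'
from h import *
push((-.20,-.109),(-.094,-.109),np.pi,1.0,20)
bot.move_pose([.47,-.05,.33],quat(np.pi))
pic,un=cam("wrist"); cv2.imwrite("pics/w2.png",pic)
print([(p,S(np.array(p[:2])/1000).round(4)) for p in plates(pic,un,180) if p[0]<700],bot.read_clock())
E
```

```text
bench True -0.0132 hit True [-0.1054 -0.1089] [0.3 0.5 1.6] 7.5583
[([602.7, 24.6, 130.3, 90.4, 86.3], array([-0.0491, -0.1157])), ([522.4, -129.7, 89.9, 100.5, 2.1], array([-0.1195, -0.2748]))] 9.5917
```

```bash
python3 - <<'E'
from h import *
push((-.20,-.275),(-.094,-.275),np.pi,.6,20)
push((-.05,-.365),(-.05,-.23),-np.pi/2,.45,40,.06)
bot.move_pose([.47,-.05,.33],quat(np.pi))
pic,un=cam("wrist"); cv2.imwrite("pics/w3.png",pic)
print([(p,S(np.array(p[:2])/1000).round(4)) for p in plates(pic,un,180) if p[0]<700],bot.read_clock())
cv2.imwrite("pics/w3c.png",cv2.resize(pic[150:310,170:440],(800,474),interpolation=cv2.INTER_CUBIC))
E
```

```text
bench True -0.0033 hit True [-0.1055 -0.2743] [-0.  -0.3 -0. ] 14.0
bench True -0.0012 hit True [-0.0501 -0.2462] [-0.7 -3.1  2.7] 20.0583
[([602.1, 18.7, 227.1, 91.1, 85.9], array([-0.0493, -0.1216]))] 22.3667
```

View pics/w3c.png

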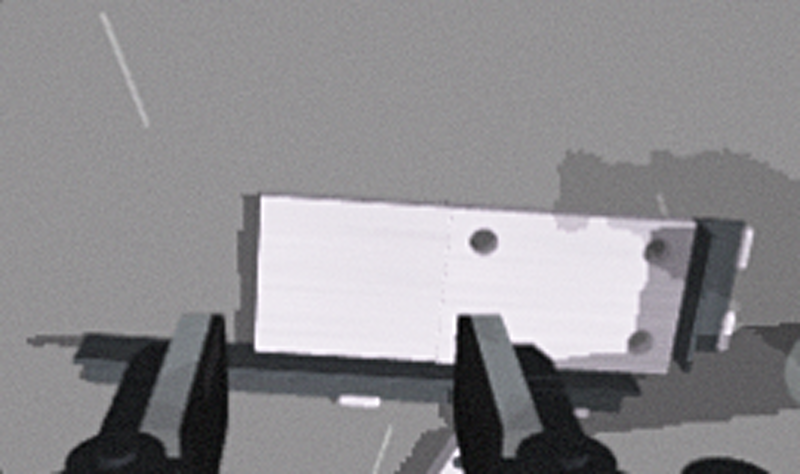

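The crop shows both plates along the fence, with a hairline seam at about (443,280) and the drilled plate against the end stop at about (690,290). I'll push each one again to seat it firmly, then check.

```bash
python3 - <<'E'
from h import *
push((-.125,-.07),(-.09,-.07),np.pi,.8,35,.04)
push((-.125,-.187),(-.09,-.187),np.pi,.6,35,.04)
push((-.05,-.265),(-.05,-.23),-np.pi/2,.45,45,.04)
bot.move_pose([.47,-.15,.30],quat(np.pi))
pic,un=cam("wrist"); cv2.imwrite("pics/w4.png",pic)
print([(p,S(np.array(p[:2])/1000).round(4)) for p in plates(pic,un,130) if p[0]<700],bot.read_clock())
bot.move_pose([.47,.06,.30],quat(np.pi))
pic2,un=cam("wrist")
cv2.imwrite("pics/w4c.png",np.vstack([cv2.resize(p[150:330,150:550],(660,297),interpolation=cv2.INTER_CUBIC) for p in (pic,pic2)]))
E
```

```text
bench True -0.0072 hit True [-0.1054 -0.0702] [-0.5 -1.6 -0.2] 26.125
bench True -0.0032 hit True [-0.1056 -0.1866] [ 0.6 -0.  -0.3] 30.0417
bench True -0.0012 hit False [-0.05   -0.2452] [ -6.4 -39.5  -1.6] 35.1083
[([605.4, 253.6, 113.0, 55.0, 16.2], array([-0.0608,  0.113 ])), ([490.5, -232.2, 519.7, 925.5, 16.6], array([-0.1449, -0.3791]))] 37.4417
```

View pics/w4c.png

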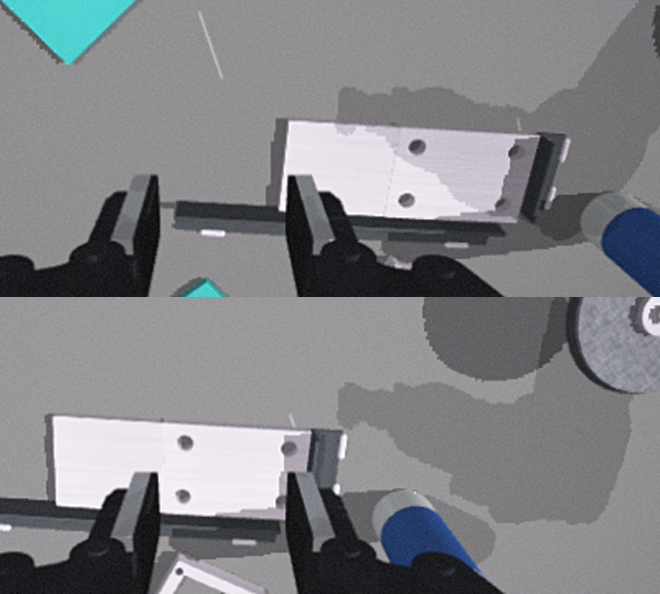

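The wrist views show both plates flush along the fence and tight at the seam and end stop. Three of the contact positions repeated within 0.2 mm at 35 N, and the third push, towards the end stop, met a firm 40 N. Handing in.

```bash
python3 -c "
from cell import bot
bot.wait(.3);print(bot.close_job(),bot.read_clock())"
```

```text
the job is handed in; nothing more can be done
the job is handed in; nothing more can be done
```

I handed the job in with both plates pushed flat against the fence, the drilled plate on the end stop and the plain plate butted against it, and the hand clear; the last wrist pictures and firm contact forces support this, but no verdict was returned.

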